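# Fit the stop module and index the slide to the green-tagged hole

### The arm

A 7-joint arm with a two-finger parallel gripper is mounted at the origin on a cart in front of the work surface, level with it; the furniture and walls round the work are solid. World frame = base frame: x ahead of the robot, y to its left, z up, the work surface at z = 0. Lengths are in m, angles in rad, forces in N, time in s.
With the tool pointing down it reaches from about 0.425 to 0.95 m from the base axis. Payload 4.7 kg.
Tool frame: the origin (TCP) lies midway between the tips of the shut fingers; the grasp point (between the pads) lies 19 mm behind it; z points along the fingers, y is the direction in which the jaws open and shut (so a half turn about z gives the same grasp; the last joint's range is limited). The gripper opens to 87 mm and grips with 3 to 60 N. Pads are 19 mm wide; open, the fingers measure 117 mm over their backs; the gripper's body (75 mm by 190 mm) begins 51 mm behind the grasp point.
Start: joints at [1.224, 0.469, -0.049, 1.532, 0.024, 1.141, -0.082], TCP at [0.211, -0.641, 0.223] pointing down, gripper open.
Joint ranges: [-2.59, 2.59], [-0.33, 1.99], [-1.39, 1.29], [0.1, 2.45], [-1.04, 4.18], [0.21, 1.99], [-2.66, 2.66]. Speed limits (rad/s): [2.57, 2.57, 3.14, 3.14, 3.14, 3.14, 3.14].

### API

Orientations are given as a unit quaternion [x, y, z, w].
In Python, from bench import * gives the robot as it stands. The module is installed in compiled form; this text tells all that it offers.
- The arm moves only by the tool move_arm, never from a script. Its argument "rows" is a list of rows, each a list of 3 entries, a list of its own where there are three numbers: the shift along the tool's x, y, z in m, then the turn about the tool's z in rad, then the opening, from -1 (shut) to 1 (fully open). In form: [[[dx, dy, dz], twist, fingers], ...]. A call has 1 to 10 rows; each row shifts and turns the commanded pose from where the row before left it, along the tool's axes as they then stand; what a row does not reach is not made up. A row lasts 1/8 s, in which the tool goes at most 62.5 mm and 10.7 degrees, less where a joint would pass 70% of its speed; a pose out of reach is approached as far as the arm can. A call with a gripper value outside its range is refused whole. The fingers move at their own pace and stop on an object; the grip force is fixed at half the most. Time passes only in rows, so rows that do not move let the fingers close. It gives the time, the measured TCP pose, the force and the opening at its end, in the units of the state.
- sense(): the state, without advancing time (a new reading comes with each control period).
- get_image(name): name is "scene" or "top"; returns a dict with "pixels" (400x640x3 uint8, red, green, blue), "intrinsics" (3x3 intrinsics, pixels), "pose" (4x4, takes a point from camera to world coordinates). Camera axes: x right, y down, z forward; pixel columns grow to the right and rows downward; lengths in m; the calibration is good to about 2 mm. A picture is of the moment at which its call begins. There is no depth.
- sign_off(): hands the job in, once; it reports no verdict.
The state is a dict: "time_s": time; "q": joint angles; "joint_vel": joint speeds; "tau": joint torques, N m; "ee_pos": TCP position; "orientation": TCP orientation; "ft_force": force on the tool from outside, world axes, zero at the start; "ft_torque": the same for the moment, N m; "opening": finger opening in m.
Only numpy, scipy, OpenCV 4.12 (cv2) and the standard library are available. Lean on these libraries where they do the work, as an engineer would, in place of code of your own. Each camera call takes 0.05 s, during which the arm holds its last target. There are 200 camera calls.

### The job

Slide the blue stop module onto the shoe of the indexing slide's carriage, all the way against the rear stop until the spring detent snaps up behind it, and let go of it. Then pull the black lock plunger up, slide the carriage along to the neighbouring hole marked by the green tag (not the red one), let the pin drop fully into that hole, and finish still holding the plunger knob with the pin engaged. Do not disturb the jar, the tin or the eraser.

Things in the scene. Friction and masses are not known exactly. Their poses are not given: they have to be found in the camera images.
- slide_base: Indexing slide, fixed on the bench: grey base plate 145 x 290 x 12 mm. x points away from the robot (within about 15 degrees), y along the rails to the left, z up; origin on the bench top, plate from x -50 to +95 mm, y -145 to +145. A bar with five index holes (10 mm wide) runs along y at x = +70 mm, its top at z = 24 mm, holes at y = -80, -40, 0, +40, +80 mm.
- carriage (a joint): position of the aluminium carriage along the base's y, m; 0 = middle hole (start, locked), +0.04 and -0.04 = neighbouring holes; travel +-0.09. Slides with about 2 N once the pin is out. Deck: top 34 mm above the bench, 86 mm wide, from x = -108 to +50 mm of the base, with a 34 mm wide tongue on to x = +88 mm that carries the plunger.
- plunger (a joint): lift of the lock plunger, m: 0 = pin fully down, travel 0.015 straight up. The pin (8 mm thick, round tip) reaches 9 mm into its hole, with 1 mm play each way; the carriage is free above about 0.009. A spring pulls it down (5 N at 0, 10 N at full lift). Let down between holes, the pin rests on the bar at about 0.009.
- knob_grip (a point): centre of the black plunger knob with a red dot on top: upright cylinder 25 mm diameter, 23 mm tall, of which this point is half-way up, 65.5 mm above the bench and 31.5 mm above the deck when down. Below it is a boss 18 mm in diameter (a 26 mm collar at its foot). Moves with plunger and carriage.
- shoe_home (a point): point on the deck where the module's underside centre lies when home; axes as slide_base. Guide walls each side, from x -28 to +32 mm of it: 53 mm apart, tops 15 mm above the deck, outer faces at y +-38.5; lips reach in to y +-22.5, 11.5 mm above the deck (ends turned up to 18 mm), so it enters only along +x. Rear stop face at x +25. Flared cheeks, 10 mm high, widen the mouth to about 66 mm at x -52.
- shoe_landing (a point): point on the flat apron of the deck (34 mm above the bench), 72 mm in front (-x) of shoe_home on the shoe's centre line: a module set down here (underside centre on this point) stands before the lips and can be slid straight ahead in +x.
- detent (a joint): brass spring nub, 14 mm wide, rounded, in the deck 31 mm in front of shoe_home, m: 0 = fully up (2 mm proud), 0.002 = pressed level with the deck, about 0.001 to 0.002 while the plate is over it. The module's plate rides over it (push of about 5 N); when the module is home it springs up behind the plate's trailing edge, to about 0.
- module_grip (a point): grasp point of the loose blue stop module (0.2 kg), 45 mm above its underside, on its axis. Aluminium plate 50 x 50 x 8 mm below; blue block on it 36 mm along x, 26 mm along y, top 66 mm above the underside; a 14 mm steel button stands 6 mm out of its -x face, 54 mm up. Grasp across y. It goes into the shoe with its x along the shoe's x. Starts upright on the bench, right of the slide.
- module_base (a point): centre of the underside of the module's plate.
- tag_green: green block 11 x 28 x 22 mm on the back edge of the base, 18 mm behind the hole it marks (origin at the underside, axes as slide_base): marks the hole to use, at y = +40 or -40 mm of the base.
- tag_red: red block, alike, at the other neighbouring hole: not to be used.
- jar_mid (a point): centre of a loose glass jar with a black cap, 46 mm diameter, 69 mm tall; leave alone.
- tin_mid (a point): centre of a loose blue and cream tin, 60 mm diameter, 24 mm tall; leave alone.
- eraser_mid (a point): centre of a loose eraser, 21 x 50 x 12 mm; leave alone.

How it is judged:
By the outcome, as a careful person would: the job done as asked, in the order asked, and still so for the second after the job is handed in, while the arm keeps its last pose, push and grip.
It also fails if it takes over 51 s, if anything falls off the work surface, if the arm or the gripper's body presses on something with over 40 N, if the wrist force passes 120 N, or if a joint passes its speed limit or range.

## Working session

There is one attempt and no reset: what is moved stays moved. The work goes in short steps, Python scripts to look and compute and a tool call to move; the robot and the scene stay as the last step left them, time stands still between calls to the robot, and variables do not carry over. Pictures are saved under pics/ and viewed, about 8 in all and at most 12, crops included, and the job is handed in when it is done.

Besides the shell and the picture viewer there is one more tool, called after "Emit:" as name(argument=value, ...) on one line, values as JSON. move_arm: Moves the arm, as the interface text tells. Its arguments: {"type":"object","properties":{"rows":{"type":"array","items":{"type":"array"}}},"required":["rows"]}

```bash
mkdir -p pics; cat > h.py <<'E'
from bench import *
import numpy as np, cv2
from scipy.spatial.transform import Rotation as R
def snap(name,fn,crop=None,scale=1):
    im=get_image(name); p=im["pixels"][:,:,::-1]
    if crop: x0,y0,x1,y1=crop; p=p[y0:y1,x0:x1]
    if scale!=1: p=cv2.resize(p,None,fx=scale,fy=scale,interpolation=cv2.INTER_CUBIC)
    cv2.imwrite("pics/"+fn,np.ascontiguousarray(p)); return im
def ray(im,u,v,z):
    K=np.array(im["intrinsics"]);T=np.array(im["pose"])
    d=T[:3,:3]@np.linalg.inv(K)@[u,v,1]; o=T[:3,3]
    return o+d*(z-o[2])/d[2]
def proj(im,P):
    K=np.array(im["intrinsics"]);T=np.array(im["pose"])
    c=K@(T[:3,:3].T@(np.array(P)-T[:3,3])); return c[:2]/c[2]
E
python3 - <<'E'
from h import *
import pickle
a=snap("scene","s0.png");b=snap("top","t0.png")
pickle.dump((a,b),open("im0.pkl","wb"))
for i in(a,b): print(np.round(i["intrinsics"],1),np.round(i["pose"],3))
s=sense(); print(s)
print(R.from_quat(s["orientation"]).as_matrix().round(3))
E
```

```text
[[394.4   0.  324.8]
 [  0.  394.4 200.3]
 [  0.    0.    1. ]] [[-0.774 -0.423  0.471 -0.026]
 [-0.633  0.524 -0.57   0.597]
 [-0.006 -0.74  -0.673  0.865]
 [ 0.     0.     0.     1.   ]]
[[472.6   0.  325.5]
 [  0.  472.6 203. ]
 [  0.    0.    1. ]] [[-0.016 -0.996  0.091  0.434]
 [-1.     0.016 -0.006 -0.074]
 [ 0.005 -0.091 -0.996  1.317]
 [ 0.     0.     0.     1.   ]]
{'time_s': 0.1, 'q': array([ 1.22407194,  0.469369  , -0.04858903,  1.53356092,  0.02410822,
        1.14100114, -0.08228769]), 'joint_vel': array([-0.0010951 , -0.00224346,  0.00026384, -0.00375952,  0.00043112,
        0.00049181, -0.00095697]), 'tau': array([ 9.03196615e-04, -5.09167528e+01, -8.09851103e-02, -2.36830044e+01,
       -6.14373945e-02,  3.44140059e-02,  3.98318673e-05]), 'ee_pos': array([ 0.21077838, -0.64068486,  0.22160456]), 'orientation': array([ 9.87396528e-01,  1.58263481e-01, -1.73470661e-04, -8.58930967e-04]), 'ft_force': array([ 0.32625604,  0.38024009, -0.87063227]), 'ft_torque': array([ 0.04532281,  0.02986094, -0.00576357]), 'opening': 0.08692330522814722}
[[ 0.95   0.313 -0.001]
 [ 0.313 -0.95   0.002]
 [-0.    -0.002 -1.   ]]
```

View pics/t0.png

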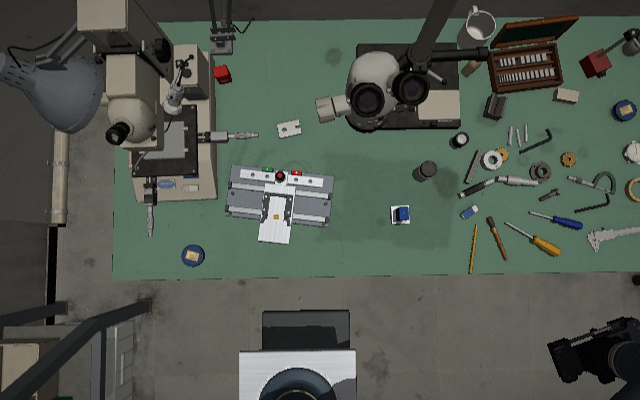

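View pics/s0.png

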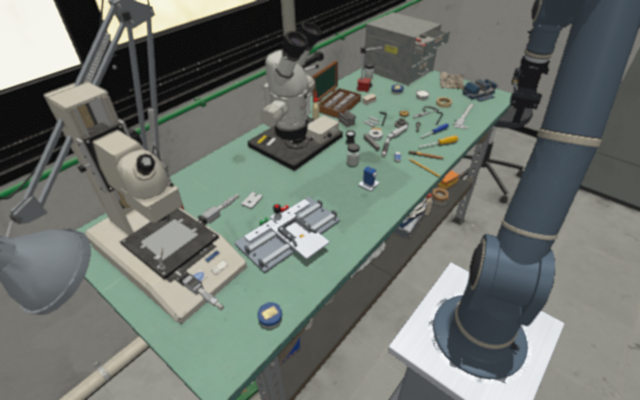

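The top view shows the slide at about (280,200), with the green tag left (267,169) and the red right (297,172). The module is at (400,214), the jar at (425,170) and the tin at (192,255). Next I'll look at an enlarged crop.

```bash
python3 - <<'E'
import pickle,cv2,numpy as np
a,b=pickle.load(open("im0.pkl","rb"))
p=b["pixels"][:,:,::-1]
l=cv2.resize(p[155:255,220:345],None,fx=6.2,fy=6,interpolation=cv2.INTER_CUBIC)
l=cv2.resize(p[155:250,220:340],None,fx=5,fy=5,interpolation=cv2.INTER_CUBIC)
r=cv2.resize(p[195:235,380:420],None,fx=5,fy=5,interpolation=cv2.INTER_CUBIC)
c=np.zeros((475,800,3),np.uint8);c[:,:600]=l;c[:200,600:]=r
q=a["pixels"][:,:,::-1][155:200,350:390]
c[225:450,600:]=cv2.resize(q,None,fx=5,fy=5,interpolation=cv2.INTER_CUBIC)
cv2.imwrite("pics/c0.png",c)
E
```

```text
(no output)
```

View pics/c0.png

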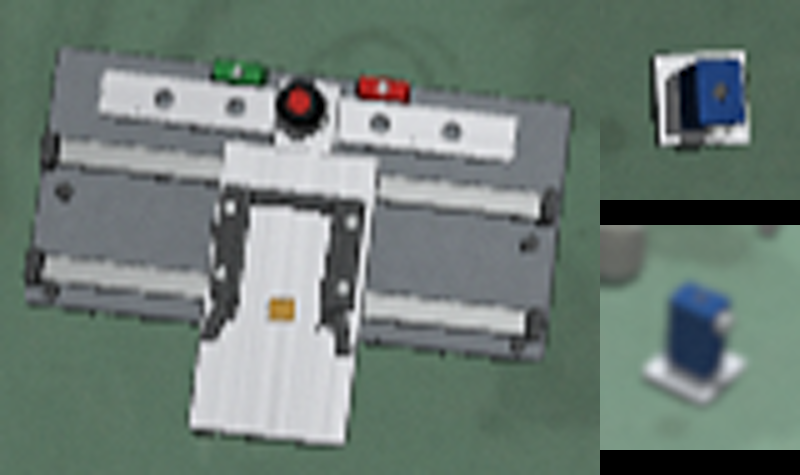

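```bash
cat > fit.py <<'E'
from h import *
from scipy.optimize import least_squares
def fit(im,uv,P,x0):
    P=np.array(P,float);uv=np.array(uv,float)
    def res(t):
        W=R.from_euler("z",t[2]).apply(P)+[t[0],t[1],0]
        return np.concatenate([proj(im,w) for w in W])-uv.ravel()
    s=least_squares(res,x0); return s.x,s.fun.reshape(-1,2)
E
python3 - <<'E'
from fit import *
import pickle
a,b=pickle.load(open("im0.pkl","rb"))
cv=lambda L,ox,oy,cx=0: [((u-cx+.5)/5-.5+ox,(v+.5)/5-.5+oy) for u,v in L]
uv=cv([(58,48),(572,103),(545,358),(25,305),(164,98),(236,106),(380,123),(452,131),(300,101),(190,430),(345,443)],220,155)
P=[(.095,.145,.012),(.095,-.145,.012),(-.05,-.145,.012),(-.05,.145,.012),(.07,.08,.024),(.07,.04,.024),(.07,-.04,.024),(.07,-.08,.024),(.07,0,.077),(-.108,.043,.034),(-.108,-.043,.034)]
x,r=fit(b,uv,P,[.45,0,0]);print(x,np.degrees(x[2]),r.round(2).tolist())
# detent
u=cv([(282,309)],220,155)[0];d=ray(b,*u,.035); print("detent base-frame",R.from_euler("z",-x[2]).apply(d-[x[0],x[1],0]))
uv=cv([(697,58),(743,60),(742,125),(693,126),(655,53),(748,52),(748,145),(660,146)],380,195,600)
P=[(.018,.013,.066),(.018,-.013,.066),(-.018,-.013,.066),(-.018,.013,.066),(.025,.025,.008),(.025,-.025,.008),(-.025,-.025,.008),(-.025,.025,.008)]
m,r=fit(b,uv,P,[.45,-.2,0]);print(m,np.degrees(m[2]),r.round(2).tolist())
for n,(u,v),z in [("jar",(427,165),.069),("eraser",(470,212),.01),("tin",(192,255),.024),("microbase",(357,130),.03),("micro l",(318,110),.1)]: print(n,ray(b,u,v,z).round(3))
E
```

```text
[ 0.55535257  0.04761985 -0.12274804] -7.032944844924118 [[-0.24, -0.31], [0.25, -0.28], [0.14, 0.43], [-0.18, -0.17], [-0.03, 0.33], [-0.03, 0.26], [-0.03, -0.06], [-0.02, -0.12], [-0.2, -0.09], [-0.13, -0.4], [0.47, 0.4]]
detent base-frame [-0.03864609  0.00056601  0.035     ]
[ 0.51882969 -0.28867622 -0.0186604 ] -1.0691621259849104 [[-0.45, 0.01], [0.11, -0.36], [0.5, 0.17], [0.5, -0.06], [0.3, 0.26], [-0.35, 0.51], [-0.11, -0.13], [-0.52, -0.38]]
jar [ 0.646 -0.355  0.069]
eraser [ 0.522 -0.483  0.01 ]
tin [0.416 0.283 0.024]
microbase [ 0.754 -0.173  0.03 ]
micro l [ 0.792 -0.066  0.1  ]
```

Emit:
move_arm(rows=[[[0.0403,-0.0238,-0.007],0,1],[[0.0403,-0.0238,-0.007],0,1],[[0.0403,-0.0238,-0.007],0,1],[[0.0403,-0.0238,-0.007],0,1],[[0.0403,-0.0238,-0.007],0,1],[[0.0403,-0.0238,-0.007],0,1],[[0.0403,-0.0238,-0.007],0,1],[[0.0403,-0.0238,-0.007],0,1],[[0.0403,-0.0238,-0.007],0,1],[[0.0403,-0.0238,-0.007],0,1]])

```text
time_s: 1.35
ee_pos: [0.52, -0.2879, 0.2924]
orientation: [0.987, 0.158, -0.0, -0.0]
ft_force: [0.7, -0.8, -0.3]
opening: 0.0871
```

Emit:
move_arm(rows=[[[0,0,0.02],0.112,1],[[0,0,0.03],0.112,1],[[0,0,0.03],0.112,1],[[0,0,0.02],0,1],[[0,0,0.02],0,1],[[0,0,0.02],0,1],[[0,0,0],0,1],[[0,0,0],0,1]])

```text
time_s: 2.35
ee_pos: [0.5198, -0.2893, 0.1531]
orientation: [1.0, -0.009, 0.0, 0.0]
ft_force: [-0.6, 0.3, -0.1]
opening: 0.0873
```

Emit:
move_arm(rows=[[[0,0,0.035],0,1],[[0,0,0.035],0,1],[[0,0,0.03],0,1],[[0,0,0.02],0,1],[[0,0,0.007],0,1],[[0,0,0],0,1]])

```text
time_s: 3.1
ee_pos: [0.5199, -0.2894, 0.0262]
orientation: [1.0, -0.009, 0.0, 0.0]
ft_force: [0.2, -0.6, 0.1]
opening: 0.087
```

Emit:
move_arm(rows=[[[0,0,0],0,0],[[0,0,0],0,-0.2],[[0,0,0],0,-0.4],[[0,0,0],0,-0.6],[[0,0,0],0,-1],[[0,0,0],0,-1],[[0,0,0],0,-1],[[0,0,0],0,-1]])

```text
time_s: 4.1
ee_pos: [0.5194, -0.2894, 0.0255]
orientation: [1.0, -0.009, -0.0, 0.0]
ft_force: [-0.4, -1.1, -0.7]
opening: 0.0259
```

```bash
python3 - <<'E'
from h import *
snap("scene","s1.png",(290,130,430,250),5)
E
```

```text
(no output)
```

View pics/s1.png

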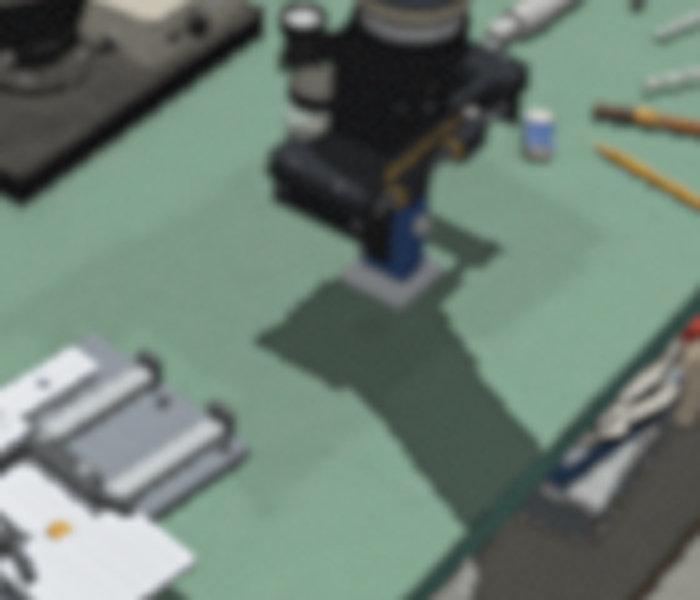

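Emit:
move_arm(rows=[[[0,0,-0.01],0,-1],[[0,0,-0.02],0,-1],[[0,0,-0.025],0,-1],[[0,0,-0.03],0,-1],[[0,0,-0.025],0,-1],[[0,0,0],0.0525,-1],[[0,0,0],0.0522,-1]])

```text
time_s: 5.03
ee_pos: [0.5194, -0.289, 0.1364]
orientation: [0.998, -0.062, 0.0, 0.0]
ft_force: [0.3, -0.1, -2.3]
opening: 0.0261
```

Emit:
move_arm(rows=[[[-0.0085,-0.0339,0],0,-1],[[-0.0085,-0.0339,0],0,-1],[[-0.0085,-0.0339,0],0,-1],[[-0.0085,-0.0339,0],0,-1],[[-0.0085,-0.0339,0],0,-1],[[-0.0085,-0.0339,0],0,-1],[[-0.0085,-0.0339,0],0,-1],[[-0.0085,-0.0339,0],0,-1],[[-0.0085,-0.0339,0],0,-1],[[-0.0085,-0.0339,0],0,-1]])

```text
time_s: 6.28
ee_pos: [0.4762, 0.0589, 0.1361]
orientation: [0.998, -0.061, 0.0, 0.0]
ft_force: [0.5, 0.5, -2.6]
opening: 0.0257
```

Emit:
move_arm(rows=[[[0,0,0.02],0,-1],[[0,0,0.02],0,-1],[[0,0,0.015],0,-1],[[0,0,0.01],0,-1],[[0,0,0],0,-1]])

```text
time_s: 6.9
ee_pos: [0.4763, 0.0576, 0.0701]
orientation: [0.998, -0.061, -0.001, 0.0]
ft_force: [1.0, -0.0, -2.0]
opening: 0.0258
```

```bash
python3 - <<'E'
from h import *
import pickle
s=sense();print(s["ee_pos"],R.from_quat(s["orientation"]).as_matrix()[:2,0])
x=np.array([0.55535,0.04762,0]);r=R.from_euler("z",-0.12275)
print("base frame",r.inv().apply(s["ee_pos"]-x))
a=snap("scene","s2.png",(225,165,345,265),6);b=snap("top","t2.png",(235,160,330,255),6)
pickle.dump((a,b),open("im2.pkl","wb"))
E
```

```text
[0.47625558 0.05756049 0.07008824] [ 0.99245147 -0.12263241]
base frame [-0.07971642  0.00018122  0.07008824]
```

View pics/s2.png

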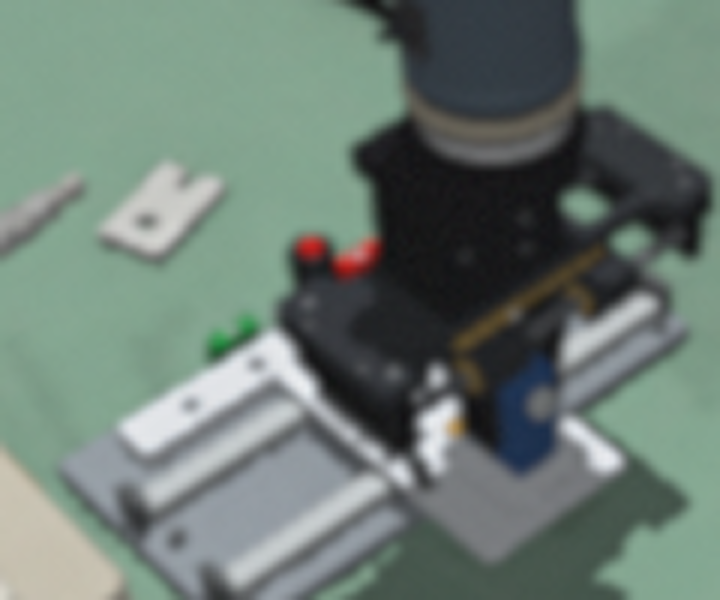

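Emit:
move_arm(rows=[[[0,0,0.005],0,-1],[[0,0,0.0045],0,-1],[[0,0,0],0,-1],[[0.008,0,0],0,-1],[[0.008,0,0],0,-1],[[0.006,0,0],0,-1],[[0,0,0],0,-1]])

```text
time_s: 7.88
ee_pos: [0.4998, 0.0545, 0.0613]
orientation: [0.998, -0.062, 0.001, 0.0]
ft_force: [0.4, -1.4, 1.1]
opening: 0.0258
```

Emit:
move_arm(rows=[[[0.004,0,0],0,-1],[[0.004,0,0],0,-1],[[0.004,0,0],0,-1],[[0,0,0],0,-1]])

```text
time_s: 8.38
ee_pos: [0.511, 0.0534, 0.0611]
orientation: [0.998, -0.062, 0.0, -0.0]
ft_force: [-0.7, -2.1, -0.4]
opening: 0.0258
```

```bash
python3 - <<'E'
from h import *
import pickle
s=sense()
x=np.array([0.55535,0.04762,0]);r=R.from_euler("z",-0.12275)
print("base frame",r.inv().apply(s["ee_pos"]-x),"f",r.inv().apply(s["ft_force"]),s["ft_torque"])
E
```

```text
base frame [-0.04470244  0.00027316  0.06107343] f [-0.47128694 -2.17907752 -0.3964293 ] [-0.3806821   0.07679366 -0.01331083]
```

Emit:
move_arm(rows=[[[0.006,0,0],0,-1],[[0.006,0,0],0,-1],[[0.006,0,0],0,-1],[[0.006,0,0],0,-1],[[0.005,0,0],0,-1],[[0.003,0,0],0,-1],[[0,0,0],0,-1]])

```text
time_s: 9.25
ee_pos: [0.5429, 0.0493, 0.0611]
orientation: [0.998, -0.062, 0.001, 0.0]
ft_force: [-0.3, -2.4, -0.2]
opening: 0.0256
```

Emit:
move_arm(rows=[[[0.0015,0,0],0,-1],[[0.0015,0,0],0,-1],[[0.001,0,0],0,-1],[[0,0,0],0,-1]])

```text
time_s: 9.75
ee_pos: [0.5459, 0.0489, 0.0608]
orientation: [0.998, -0.061, -0.0, 0.0]
ft_force: [-1.5, -1.9, -1.6]
opening: 0.026
```

```bash
python3 - <<'E'
from h import *
s=sense()
x=np.array([0.55535,0.04762,0]);r=R.from_euler("z",-0.12275)
print("base frame",r.inv().apply(s["ee_pos"]-x),"f",r.inv().apply(s["ft_force"]),s["ft_torque"])
E
```

```text
base frame [-0.00949391  0.00012774  0.0607912 ] f [-1.27809586 -2.0716621  -1.57690545] [-0.73291522  0.37145772 -0.06367969]
```

Emit:
move_arm(rows=[[[0.001,0,0],0,-1],[[0.001,0,0],0,-1],[[0.001,0,0],0,-1],[[0,0,0],0,-1]])

```text
time_s: 10.25
ee_pos: [0.5475, 0.0487, 0.0607]
orientation: [0.998, -0.062, -0.002, 0.0]
ft_force: [-5.1, -2.6, 0.2]
opening: 0.0257
```

Emit:
move_arm(rows=[[[0.001,0,0],0,-1],[[0.001,0,0],0,-1],[[0,0,0],0,-1]])

```text
time_s: 10.62
ee_pos: [0.5478, 0.0488, 0.0605]
orientation: [0.998, -0.062, -0.003, 0.0]
ft_force: [-8.7, -2.5, 2.8]
opening: 0.0262
```

Emit:
move_arm(rows=[[[0.001,0,0],0,-1],[[0.001,0,0],0,-1],[[0.001,0,0],0,-1],[[0,0,0],0,-1]])

```text
time_s: 11.12
ee_pos: [0.5482, 0.0488, 0.0599]
orientation: [0.998, -0.062, -0.006, 0.001]
ft_force: [-12.6, -0.9, 5.7]
opening: 0.0256
```

```bash
python3 - <<'E'
from h import *
import pickle
a=snap("scene","s3.png",(250,185,330,250),9)
pickle.dump(a,open("im3.pkl","wb"))
s=sense()
x=np.array([0.55535,0.04762,0]);r=R.from_euler("z",-0.12275)
print("base frame",r.inv().apply(s["ee_pos"]-x),"f",r.inv().apply(s["ft_force"]),s["ft_torque"])
E
```

```text
base frame [-0.00723141  0.00033436  0.05996815] f [-11.48560295  -2.88036265   5.20226817] [-0.23302443  3.05131355 -0.31880289]
```

View pics/s3.png

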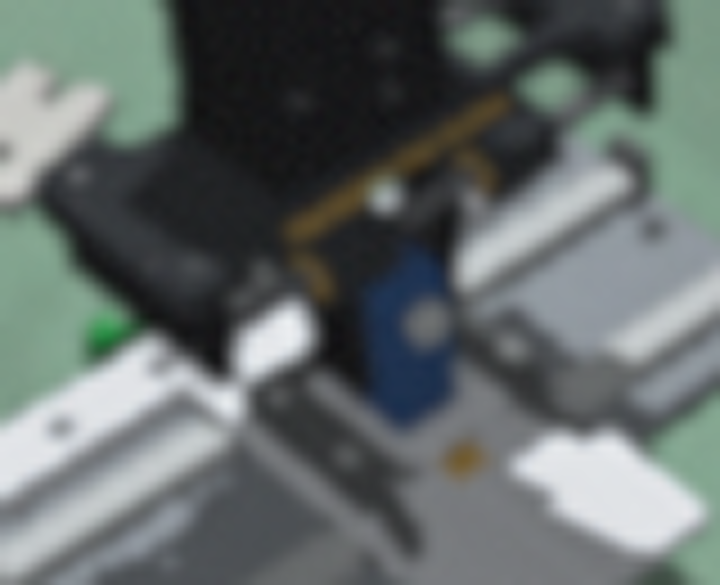

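Emit:
move_arm(rows=[[[-0.002,0,0],0,-1],[[-0.002,0,0],0,-1],[[0,0,0],0,0.3],[[0,0,0],0,0.3],[[0,0,0],0,0.3],[[0,0,0],0,0.3],[[0,0,0],0,0.3]])

```text
time_s: 12.05
ee_pos: [0.5504, 0.0487, 0.0612]
orientation: [0.998, -0.061, 0.0, -0.0]
ft_force: [-0.4, -0.1, -1.7]
opening: 0.0558
```

Emit:
move_arm(rows=[[[0,0,-0.01],0,0.3],[[0,0,-0.02],0,0.3],[[0,0,-0.04],0,0.3],[[0,0,-0.04],0,0.3],[[-0.03,0.04,-0.04],0,0.3],[[-0.04,0.05,0],0,0.3],[[-0.02,0.05,0],0,0.3],[[0,0.05,0],0,0.3],[[0,0,0],0,0.3]])

```text
time_s: 13.18
ee_pos: [0.4385, -0.131, 0.211]
orientation: [0.998, -0.065, 0.001, 0.001]
ft_force: [0.2, 1.5, 0.5]
opening: 0.0569
```

```bash
python3 - <<'E'
from h import *
import pickle
a=get_image("scene");b=get_image("top")
pickle.dump((a,b),open("im4.pkl","wb"))
x=np.array([0.55535,0.04762,0]);r=R.from_euler("z",-0.12275)
f=lambda p:r.apply(p)+x
A=cv2.resize(a["pixels"][190:250,255:325,::-1],None,fx=8,fy=8,interpolation=cv2.INTER_CUBIC)[:480,:400]
A=cv2.resize(np.ascontiguousarray(a["pixels"][195:250,268:325,::-1]),None,fx=7,fy=7,interpolation=cv2.INTER_CUBIC)
B=cv2.resize(np.ascontiguousarray(b["pixels"][160:245,250:310,::-1]),None,fx=6,fy=6,interpolation=cv2.INTER_CUBIC)
c=np.zeros((510,800,3),np.uint8);c[:A.shape[0],:A.shape[1]]=A;c[:B.shape[0],420:420+B.shape[1]]=B
cv2.imwrite("pics/c4.png",c)
for n,im,o,k,ox in(("scene",a,(268,195),7,0),("top",b,(250,160),6,420)):
  for m,p in(("plate -x edge L",(-.0326,.025,.042)),("plate -x edge R",(-.0326,-.025,.042)),("det",(-.0386,0,.036)),("blk top",(-.0076,0,.1)),("knob",(.07,0,.077))):
    print(n,m,((proj(im,f(p))-o+.5)*k-.5+[ox,0]).round(0))
E
```

```text
scene plate -x edge L [168. 295.]
scene plate -x edge R [261. 232.]
scene det [225. 281.]
scene blk top [166. 130.]
scene knob [50. 76.]
top plate -x edge L [525. 321.]
top plate -x edge R [635. 333.]
top det [580. 341.]
top blk top [573. 260.]
top knob [599.  91.]
```

View pics/c4.png

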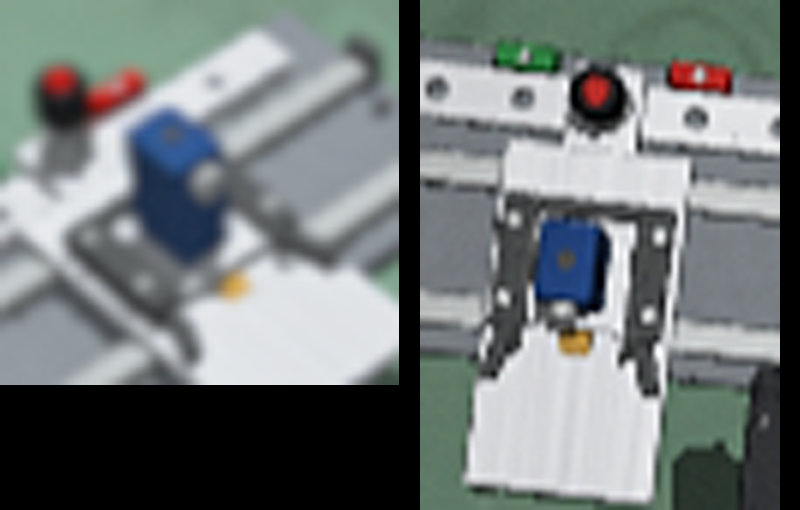

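Emit:
move_arm(rows=[[[0.0165,-0.019,0],0,0.3],[[0.0165,-0.019,0],0,0.3],[[0.0165,-0.019,0],0,0.3],[[0.0165,-0.019,0],0,0.3],[[0.0165,-0.019,0],0,0.3],[[0.0165,-0.019,0],0,0.3],[[0.0165,-0.019,0],0,0.3],[[0.0165,-0.019,0],0,0.3],[[0.0165,-0.019,0],0,0.3],[[0.0165,-0.019,0],0,0.3]])

```text
time_s: 14.52
ee_pos: [0.6268, 0.0444, 0.2102]
orientation: [0.998, -0.06, -0.0, -0.001]
ft_force: [0.7, -0.7, -0.3]
opening: 0.0565
```

Emit:
move_arm(rows=[[[0,0,0.03],0,0.3],[[0,0,0.04],0,0.3],[[0,0,0.03],0,0.3],[[0,0,0],0,0.3],[[0,0,0],0,0.3]])

```text
time_s: 15.15
ee_pos: [0.6273, 0.0427, 0.1114]
orientation: [0.998, -0.061, 0.001, -0.0]
ft_force: [0.0, -0.1, 0.4]
opening: 0.0562
```

```bash
python3 - <<'E'
from h import *
s=sense()
x=np.array([0.55535,0.04762,0]);r=R.from_euler("z",-0.12275)
print("base frame",r.inv().apply(s["ee_pos"]-x),"f",s["ft_force"],s["ft_torque"],s["orientation"])
E
```

```text
base frame [0.07203363 0.00396681 0.11140647] f [ 0.04437531 -0.12730704  0.4408341 ] [ 0.02626109 -0.00874677  0.00459072] [ 9.98158857e-01 -6.06438622e-02  9.99115023e-04 -4.68153831e-04]
```

Emit:
move_arm(rows=[[[-0.002,0.004,0],0,0.3],[[0,0,0.02],0,0.3],[[0,0,0.02],0,0.3],[[0,0,0.015],0,0.3],[[0,0,0.01],0,0.3],[[0,0,0],0,0.3]])

```text
time_s: 15.9
ee_pos: [0.6233, 0.0376, 0.0439]
orientation: [0.998, -0.061, -0.001, 0.0]
ft_force: [-0.3, -0.6, -0.5]
opening: 0.0567
```

Emit:
move_arm(rows=[[[0,0,0],0,0],[[0,0,0],0,-0.2],[[0,0,0],0,-0.4],[[0,0,0],0,-0.6],[[0,0,0],0,-1],[[0,0,0],0,-1],[[0,0,0],0,-1]])

```text
time_s: 16.77
ee_pos: [0.6241, 0.0374, 0.0454]
orientation: [0.998, -0.061, 0.0, 0.0]
ft_force: [0.1, -0.9, 3.1]
opening: 0.0234
```

```bash
cat > st.py <<'E'
from h import *
s=sense()
x=np.array([0.55535,0.04762,0]);r=R.from_euler("z",-0.12275)
print(s["time_s"],"base frame",r.inv().apply(s["ee_pos"]-x).round(4),"f",r.inv().apply(s["ft_force"]).round(2),s["ft_torque"].round(2),s["opening"].round(4) if hasattr(s["opening"],"round") else s["opening"])
E
python3 st.py
```

```text
16.775 base frame [ 0.0695 -0.0017  0.0454] f [ 0.21 -0.91  3.06] [-0.18  0.12  0.09] 0.02335669751208762
```

```bash
python3 - <<'E'
from h import *
a=snap("scene","s5.png",(240,170,330,240),8)
x=np.array([0.55535,0.04762,0]);r=R.from_euler("z",-0.12275)
for p in((.07,0,.077),(.07,0,.054)): print(((proj(a,r.apply(p)+x)-[240,170]+.5)*8).round(0))
E
python3 st.py
```

```text
[282. 288.]
[287. 333.]
16.825 base frame [ 0.0695 -0.0017  0.0454] f [-0.79 -0.59  3.66] [-0.21  0.17  0.02] 0.023402863186234083
```

View pics/s5.png

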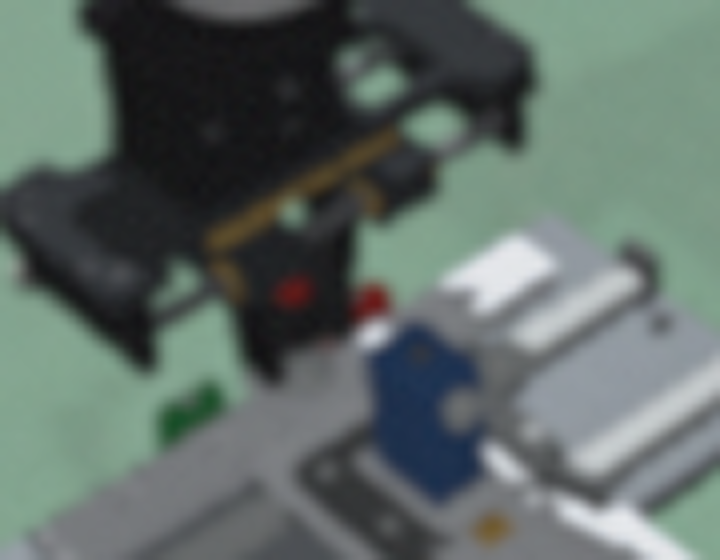

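The knob, with its red dot at (293,292), sits between the two fingers, and the brass nub at (490,527) is still clear of the module. I'll lift now.

Emit:
move_arm(rows=[[[0,0,-0.003],0,-1],[[0,0,-0.003],0,-1],[[0,0,-0.003],0,-1],[[0,0,-0.002],0,-1],[[0,0,-0.002],0,-1],[[0,0,0],0,-1]])

```text
time_s: 17.58
ee_pos: [0.6239, 0.0374, 0.058]
orientation: [0.998, -0.061, 0.0, 0.0]
ft_force: [3.9, -0.4, -10.6]
opening: 0.0236
```

```bash
python3 st.py
```

```text
17.575 base frame [ 0.0693 -0.0017  0.058 ] f [  3.92   0.11 -10.56] [-0.22 -0.81  0.04] 0.023610106670765078
```

Emit:
move_arm(rows=[[[0,-0.002,0],0,-1],[[0,-0.004,0],0,-1],[[0,-0.005,0],0,-1],[[0,-0.005,0],0,-1],[[0,-0.006,0],0,-1],[[0,-0.006,0],0,-1],[[0,-0.005,0],0,-1],[[0,-0.004,0],0,-1],[[0,-0.003,0],0,-1],[[0,0,0],0,-1]])

```text
time_s: 18.82
ee_pos: [0.6293, 0.0785, 0.0582]
orientation: [0.998, -0.061, 0.001, -0.0]
ft_force: [4.7, -1.2, -9.3]
opening: 0.0233
```

```bash
python3 st.py
```

```text
18.825 base frame [0.0696 0.0397 0.0582] f [ 4.77 -0.66 -9.33] [-0.19 -1.02 -0.02] 0.02329343693812495
```

Emit:
move_arm(rows=[[[0,0,0.002],0,-1],[[0,0,0.002],0,-1],[[0,0,0.002],0,-1],[[0,0,0],0,-1]])

```text
time_s: 19.32
ee_pos: [0.6292, 0.0778, 0.0522]
orientation: [0.998, -0.061, 0.0, -0.0]
ft_force: [5.5, 0.1, -8.3]
opening: 0.0235
```

```bash
python3 st.py
```

```text
19.325 base frame [0.0696 0.039  0.0522] f [ 5.43  0.72 -8.32] [ 0.05 -1.07  0.02] 0.023478509391132957
```

Emit:
move_arm(rows=[[[0,0,0.002],0,-1],[[0,0,0.002],0,-1],[[0,0,0.002],0,-1],[[0,0,0.001],0,-1],[[0,0,0],0,-1]])

```text
time_s: 19.95
ee_pos: [0.6292, 0.0771, 0.0455]
orientation: [0.998, -0.062, 0.0, 0.0]
ft_force: [4.3, -0.9, -1.7]
opening: 0.0232
```

```bash
python3 st.py
```

```text
19.95 base frame [0.0697 0.0383 0.0455] f [ 4.42 -0.38 -1.71] [-0.25 -0.86  0.02] 0.023156564002248546
```

Emit:
move_arm(rows=[[[0,0,0.001],0,-1],[[0,0,0.0005],0,-1],[[0,0,0],0,-1],[[0,0,0],0,-1]])

```text
time_s: 20.45
ee_pos: [0.6293, 0.0771, 0.0454]
orientation: [0.998, -0.062, 0.001, 0.0]
ft_force: [0.6, -1.9, 6.1]
opening: 0.0236
```

```bash
python3 st.py;python3 - <<'E'
from h import *
a=get_image("scene");b=get_image("top")
A=cv2.resize(np.ascontiguousarray(a["pixels"][175:250,225:325,::-1]),None,fx=5,fy=5,interpolation=cv2.INTER_CUBIC)
B=cv2.resize(np.ascontiguousarray(b["pixels"][155:250,240:300,::-1]),None,fx=5,fy=5,interpolation=cv2.INTER_CUBIC)
c=np.zeros((475,800,3),np.uint8);c[:A.shape[0],:A.shape[1]]=A;c[:B.shape[0],500:]=B
cv2.imwrite("pics/c6.png",c)
x=np.array([0.55535,0.04762,0]);r=R.from_euler("z",-0.12275);f=lambda p:r.apply(p)+x
for p in((-.108,.083,.034),(-.108,-.003,.034)): print(((proj(b,f(p))-[240,155]+.5)*5+[500,0]).round())
E
```

```text
20.45 base frame [0.0698 0.0383 0.0454] f [ 0.79 -1.87  6.1 ] [-0.43 -0.22  0.06] 0.023582595097188404
[516. 421.]
[674. 438.]
```

View pics/c6.png

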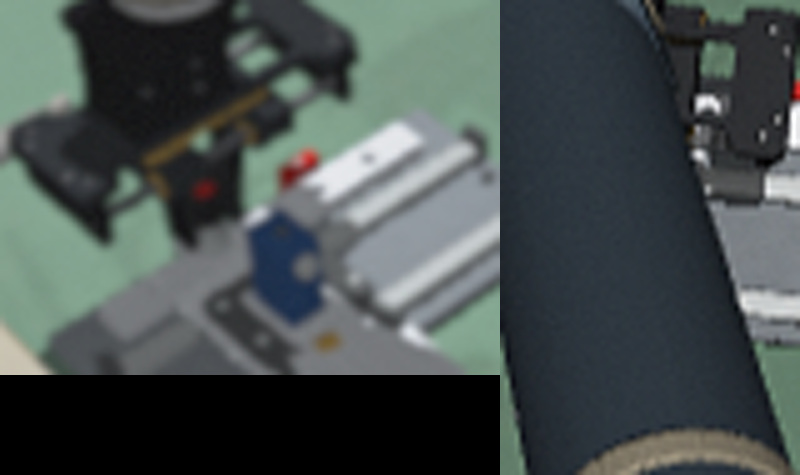

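The pin is bottomed: z is back at 0.0454 and the tool feels a 6 N upward push. The carriage has moved exactly 40.0 mm towards green. The picture shows the knob held at (205,188), the module in the shoe, and the nub at (328,341) uncovered behind it.

```bash
python3 -c "
from bench import *
print(sign_off())"
```

```text
the job is handed in; nothing more can be done
None
```

The job is done and handed in at about 20.5 s of the 51 s allowed; the sign-off gives no verdict.

- **Module:** I slid the blue module into the shoe until it stopped dead against the rear stop at about 12 N. After I let go, the pictures showed it within about 1 mm of home. The brass detent was uncovered behind its plate. I judged that by eye, as there is no detent reading.
- **Carriage and pin:** I lifted the plunger 12.6 mm and moved the carriage to the green-tag hole on the left. Against the start, the knob ended 40.0 mm along. Its height was back at the starting value (45.4 mm at the fingertips), with the stop pushing back about 6 N, so the pin is fully down. The gripper still holds the knob.
- **Jar, tin and eraser:** the planned paths kept clear of all three and I felt no unexpected contact, but I did not measure them again at the end.

Two readings did not quite match:
- **Knob width:** the gripper read about 23.4 mm on the 25 mm knob, but the knob was visibly held between the fingers and did not slip.
- **Sideways position:** the knob sat about 1.7 mm to the right of my camera estimate, before and after the move. The 40.0 mm is the difference between those two positions, so the offset does not affect it.

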